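# Hang the bike pannier on the carrier by both hooks

### The job

Hang the yellow pannier on the carrier by its two hooks: lift it by its black handle, bring its hooks over the near side rail and press it down gently until both red latches have snapped under the rail. Before letting go, pull it up lightly by the handle to check that both latches hold, then set its weight back on both hooks and let go, leaving the other things on the bench where they are.

Things in the scene. Friction and masses are not known exactly. Their poses are not given: they have to be found in the camera images.
- rack: Fixed stand with a silver bicycle luggage carrier. Origin on the bench top, under the middle of the carrier's near side rail (10 mm round tube, on the robot's side). x level, from near rail to far rail; y along the rail; z up. The deck of cross tubes, 125 mm deep, lies behind the rail at its height. The stand's board, 18 mm thick, covers x -25 to 175, y -160 to 160 mm.
- rail_nominal (a point): Nominal middle of the near rail's axis, 225 mm above rack, same axes. The carrier's telescopic legs are clamped by hand: the true rail is up to 12 mm higher or lower than this point and slopes along y by up to 0.025 rad, either end high. Neither is measured: find by touch. Straight for y = -114 to 114 mm; the ends turn down at +-128 mm into legs in the same upright plane.
- handle (a point): Centre of the pannier's black carrying handle, with the pannier's axes: z up, x towards its hooks, y along the handle. The handle is a level bar 22 mm thick (x), 94 mm long between its posts (y), 16 mm high, over the centre of mass, 28 mm above the lid, 228 mm above the underside. Yellow hard-shell box with yellow lid, 110 (x) x 270 (y) x 200 (z) mm, 0.5 to 0.8 kg, upright at the start.
- back (a point): Centre of the outer face of the pannier's flat black back plate (x = +61, 133 mm below the handle centre), same axes. The plate is upright, 236 mm wide; it may slide down along the rail. It runs from 28 mm to 215 mm below the handle centre.
- hook_left: Grey hook on the pannier's back at y = +85 mm, 28 mm wide, open downwards. Origin: axis of a seated rail that touches the back plate, x = +66 mm, 48 mm below the handle centre; pannier's axes. The throat is 11 mm across (x). The crown's underside, which must rest on the rail, is 5 mm above the origin; the lip's flared foot reaches 33 mm below and 19 mm in +x of it.
- hook_right: The same hook at the pannier's y = -85 mm.
- latch_left: Red spring latch in the hook at y = +85 mm, origin as the hook's. Its sloping underside meets the rail when the hook is about 20 mm too high; pressed down with 5 to 8 N per hook beyond the pannier's weight the latch slides aside, then snaps under the rail with 2 mm of play. Weight alone is not enough. Once in, it cannot be pulled out upward.
- latch_right: The same latch in the hook at y = -85 mm.
- spanner: A 140 mm steel spanner lying on the stand's board under the carrier; to be left alone.
- bolt_cup: A small blue plastic cup, 60 mm across and 45 mm high, standing on the stand's board under the carrier; to be left alone.
- screwdriver: A screwdriver lying on the bench, on the robot's side of the pannier and the stand; to be left alone.
- wrench: A 200 mm wrench lying at the back of the bench; to be left alone.
- oil_bottle: A green oil bottle, 44 mm across and 130 mm high, upright at the robot's right; to be left alone.
- grease_jar: A white jar, 70 mm across and 70 mm high, at the robot's right; to be left alone.
- pedal: A black bicycle pedal with orange reflectors, about 95 x 115 x 25 mm, lying at the robot's left; to be left alone.

How it is judged:
On the way, in this order (a step that is already met when the one before it is completed fails the run):
1. with the handle still in the fingers, both hooks are pressed home: both crowns bear on the carrier at once (contact force between each of hook_left, hook_right and rack above 0.3 N and contact force between the fingers and pannier above 1 N), for 0.1 s.
2. pulled up by the handle, both latches hold: each takes at least 1 N of pull from the carrier at once, with the crowns clear of the rail (contact force between each of latch_left, latch_right and rack above 1 N and contact force between each of hook_left, hook_right and rack below 0.1 N and contact force between the fingers and pannier above 1 N), for 0.1 s.
At the end, for the whole second after the job is handed in: The pannier hangs at rest and upright (within 0.15 rad) on the robot's side of the near rail, both hook crowns resting on the carrier (more than 0.3 N each), let go (contact force between each of hook_left, hook_right and rack above 0.3 N and x of handle in the frame of rack below -0.04 m and angle between handle's own z axis and vertical below 0.15 rad and linear speed of pannier below 0.02 m/s); the robot touches nothing.
It fails at once if the carrier is loaded with more than 60 N by the pannier (a light carrier and its latches are not to be forced) (contact force between pannier and rack above 60 N).
It fails at once if the robot pushes on the carrier or its stand with more than 5 N (contact force between any of the fingers, the arm and rack above 5 N).
It fails at once if another thing on the bench is moved by more than 30 mm (distance of any of spanner, bolt_cup, screwdriver, wrench, oil_bottle, grease_jar, pedal from where it was at the start of the episode above 0.03 m).
It fails at once if the oil bottle is tipped over (angle between oil_bottle's own z axis and vertical above 0.5 rad).
It also fails if it takes over 61 s, if anything falls off the work surface, if the arm or the gripper's body presses on something with over 40 N, if the wrist force passes 120 N, or if a joint passes its speed limit or range.

### The arm

A 7-joint arm with a two-finger parallel gripper is mounted at the origin on the work surface. World frame = base frame: x ahead of the robot, y to its left, z up, the work surface at z = 0. Lengths are in m, angles in rad, forces in N, time in s.
With the tool pointing down it reaches from about 0.425 to 0.925 m from the base axis. Payload 6.8 kg.
Tool frame: the origin (TCP) lies on the centre line of the jaws, within the pads' length; the fingertips stand 14 mm ahead of it and the grasp point (between the pads) lies 5 mm behind it (r.nose_length is the distance from the TCP to the fingertips, in m); z points along the fingers, y is the direction in which the jaws open and shut (so a half turn about z gives the same grasp; the last joint's range is limited). The gripper opens to 85 mm and grips with 20 to 120 N. Pads are 22 mm wide; open, the fingers measure 114 mm over their backs; the gripper's body (76 mm by 85 mm) begins 54 mm behind the grasp point. The pads swing forward as they close: fully open they stand 13 mm farther back than shut.
Start: joints at [-1.383, 0.477, 0.022, 1.555, -0.011, 1.109, -0.083], TCP at [0.197, 0.646, 0.245] pointing down, gripper open.
Joint ranges: [-2.96, 2.96], [-0.34, 2.1], [-1.41, 1.46], [0.24, 2.44], [-1.37, 4.51], [0.17, 1.92], [-2.96, 2.96]. Speed limits (rad/s): [2.39, 2.39, 3.14, 3.14, 3.14, 3.14, 3.14].

### API

Orientations are given as a rotation vector (axis times angle).
In Python, from bench import r, imaging, look_for, outline_of gives the robot as it stands. The module is installed in compiled form; this text tells all that it offers.
- The arm moves only by the tool carry_out, never from a script. Its arguments are lists of equal length, an entry for each row: "offset": the shift along the tool's x, y, z as a fraction of full scale, a list of three; "turn": the turn, a rotation vector about the tool's x, y, z as a fraction of full scale, a list of three. A call has 1 to 8 rows; each row is the pose to reach, as a shift and turn from the pose commanded when the call began, along the tool's axes at that moment; what a row does not reach only later rows make up. Full scale, the value 1, is 0.5 m for a shift and 1.5 rad for a turn. A row lasts 1/10 s, in which the tool goes at most 50 mm and 8.59 degrees, less where a joint would pass 70% of its speed; a pose out of reach is approached as far as the arm can. A call with a number of a shift or a turn outside -1 to 1 is refused whole. A call with a gripper value outside its range is refused whole. "hand" is the closure, from 0 (fully open) to 1 (shut), set as the call begins (left out, the last holds). The fingers move at their own pace and stop on an object; "force" is the grip in N (left out, the last holds). Time passes only in rows, so rows that repeat a pose let the fingers close. It gives the time, the measured TCP pose, the force and the opening at its end, in the units of the state.
- r.get_obs(): the state, without advancing time (a new reading comes with each control period).
- imaging.grab_frame(name): name is "scene" or "top" or "wrist"; returns a dict with "pixels" (400x640x3 uint8, red, green, blue), "fx", "fy", "cx", "cy" (pixels), "R" (3x3) and "t" (3): a world point X has camera coordinates R X + t. Camera axes: x right, y down, z forward; pixel columns grow to the right and rows downward; lengths in m; the calibration is good to about 2 mm. A picture is of the moment at which its call begins. There is no depth.
- r.hand_in(): hands the job in, once; it reports no verdict.
Trained networks look in the newest picture that a camera, given by its name, has taken for a name from the list of things; names that differ only in an ending like _2 or _b are one class to them, and where a whole thing is asked for, a point or a joint stands for the part that bears it (a point fixed in the world has none). Each returns a list of dicts, best first, with "score" (0 to 1); they miss things now and then, are a little off and sometimes report something else, mostly with a low value. They report only what shows in the picture. A call takes as long as a camera call.
- look_for(query, camera): "xyz" ([x, y, z] in m, in the coordinates of the camera as it stood for that picture, good to about 4 mm: the middle of the surface that is visible of it).
- outline_of(query, camera): "region" (400x640 bool, what is visible of it).
The state is a dict: "clock": time; "joints": joint angles; "qvel": joint speeds; "tau": joint torques, N m; "tcp_pos": TCP position; "orientation": TCP orientation; "contact_force": force on the tool from outside, world axes, zero at the start; "moment": the same for the moment, N m; "grip_width": finger opening in m.
Only numpy, scipy, OpenCV 4.12 (cv2) and the standard library are available. Lean on these libraries where they do the work, as an engineer would, in place of code of your own. Each camera call takes 0.05 s, during which the arm holds its last target. There are 200 camera calls.

## Working session

There is one attempt and no reset: what is moved stays moved. The work goes in short steps, Python scripts to look and compute and a tool call to move; the robot and the scene stay as the last step left them, time stands still between calls to the robot, and variables do not carry over. Pictures are saved under pics/ and viewed, about 8 in all and at most 12, crops included, and the job is handed in when it is done.

Besides the shell and the picture viewer there is one more tool, called after "Request:" by a JSON object that holds its "op" and its "data", one argument or row to a line. carry_out: Moves the arm, as the interface text tells. Shift numbers are shares of 0.5 m and turn numbers shares of 1.5 rad, none past 1 either way. Its arguments: {"type":"object","properties":{"offset":{"type":"array","items":{"type":"array","items":{"type":"number","minimum":-1,"maximum":1}}},"turn":{"type":"array","items":{"type":"array","items":{"type":"number","minimum":-1,"maximum":1}}},"hand":{"type":"number"},"force":{"type":"number"}},"required":["offset","turn"]}

```bash
mkdir -p pics
cat > h.py <<'E'
import numpy as np,cv2
from bench import r,imaging,look_for,outline_of
from scipy.spatial.transform import Rotation as Ro
def grab(n,f=None):
    g=imaging.grab_frame(n)
    if f: cv2.imwrite('pics/'+f,g['pixels'][:,:,::-1])
    return g
def w(g,c): return np.array(g['R']).T@(np.array(c)-g['t'])
def px(g,X):
    c=np.array(g['R'])@np.array(X)+g['t']; return np.array([g['fx']*c[0]/c[2]+g['cx'],g['fy']*c[1]/c[2]+g['cy']])
def st():
    o=r.get_obs(); np.set_printoptions(precision=4,suppress=True)
    for k in o: print(k,np.array(o[k]))
    return o
E
python3 - <<'E'
from h import *
st()
for n in('scene','top'):
    g=grab(n,n+'0.png')
    print(n,g['fx'],'cam pos',-np.array(g['R']).T@g['t'])
    for q in('handle','pannier','rack','back','hook_left','hook_right','spanner','bolt_cup','screwdriver','oil_bottle','grease_jar','pedal','wrench'):
        try: print(q,[(round(d['score'],2),w(g,d['xyz']).round(3)) for d in look_for(q,n)[:2]])
        except Exception as e: print(q,e)
a=cv2.imread('pics/scene0.png');b=cv2.imread('pics/top0.png')
E
```

```text
clock 0.0
joints [-1.3831  0.4778  0.0224  1.5564 -0.0115  1.1093 -0.0831]
qvel [-0.0009  0.0003 -0.001   0.0006 -0.0002 -0.      0.0003]
tau [ -0.0001 -59.6443   1.6079 -28.1204   0.0124   0.0091   0.    ]
tcp_pos [0.1966 0.6452 0.2443]
orientation [-0.4629 -3.1072  0.0028]
contact_force [ 0.1083  0.9495 -0.3008]
moment [ 0.0521  0.0327 -0.0264]
grip_width 0.08538625546534861
scene 462.4598205149661 cam pos [1.519  0.3787 1.0608]
handle [(0.66, array([0.646, 0.206, 0.169]))]
pannier it knows: back, bolt_cup, grease_jar, handle, hook_left, hook_right, latch_left, latch_right, oil_bottle, pedal, rack, rail_nominal, screwdriver, spanner, wrench
rack [(0.67, array([ 0.651, -0.237,  0.014]))]
back [(0.7, array([0.64 , 0.208, 0.175])), (0.67, array([0.643, 0.297, 0.192]))]
hook_left [(0.56, array([0.645, 0.296, 0.193])), (0.51, array([ 0.626, -0.175,  0.045]))]
hook_right [(0.45, array([0.684, 0.128, 0.19 ]))]
spanner [(0.67, array([0.54 , 0.493, 0.022])), (0.62, array([ 0.633, -0.266,  0.021]))]
bolt_cup [(0.63, array([ 0.654, -0.241,  0.013])), (0.62, array([ 0.628, -0.175,  0.046]))]
s
[... 487 characters left out ...]
right, oil_bottle, pedal, rack, rail_nominal, screwdriver, spanner, wrench
rack [(0.84, array([ 0.621, -0.246,  0.018]))]
back [(0.88, array([0.596, 0.194, 0.206]))]
hook_left [(0.58, array([0.639, 0.297, 0.193]))]
hook_right []
spanner [(0.78, array([ 0.626, -0.267,  0.023]))]
bolt_cup [(0.67, array([ 0.618, -0.175,  0.033]))]
screwdriver [(0.86, array([ 0.407, -0.059,  0.024]))]
oil_bottle [(0.86, array([ 0.437, -0.502,  0.083]))]
grease_jar [(0.84, array([ 0.613, -0.488,  0.068])), (0.17, array([0.532, 0.488, 0.023]))]
pedal [(0.82, array([0.531, 0.486, 0.021])), (0.33, array([ 0.612, -0.489,  0.067]))]
wrench [(0.65, array([ 0.439, -0.503,  0.087])), (0.62, array([0.797, 0.017, 0.007]))]
```

View pics/scene0.png

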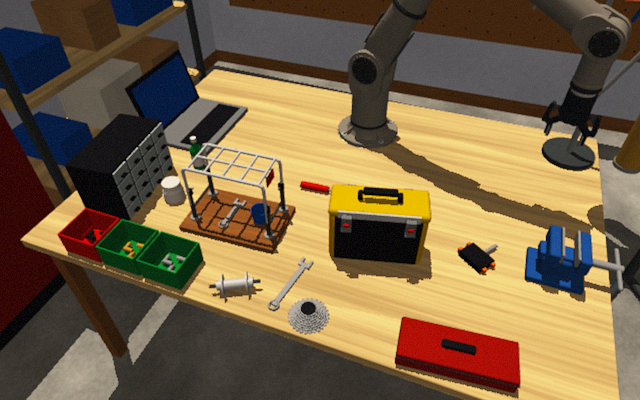

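View pics/top0.png

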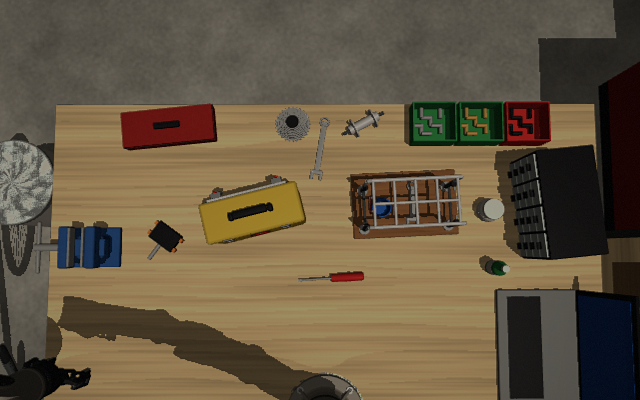

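```bash
cat >> h.py <<'E'
def unproj(g,uv,z):
    R=np.array(g['R']); C=-R.T@g['t']; uv=np.atleast_2d(uv)
    d=np.c_[(uv[:,0]-g['cx'])/g['fx'],(uv[:,1]-g['cy'])/g['fy'],np.ones(len(uv))]@R
    return C+d*((z-C[2])/d[:,2])[:,None]
def rect(g,m,z):
    c=max(cv2.findContours(m.astype(np.uint8),cv2.RETR_EXTERNAL,cv2.CHAIN_APPROX_NONE)[0],key=cv2.contourArea)
    P=unproj(g,c[:,0,:].astype(float),z)
    (x,y),(a,b),t=cv2.minAreaRect(P[:,:2].astype(np.float32)); 
    return (round(x,4),round(y,4)),(round(a,4),round(b,4)),round(t,2)
E
python3 - <<'E'
from h import *
g=grab('top'); im=g['pixels']; hsv=cv2.cvtColor(im,cv2.COLOR_RGB2HSV)
# handle/lid
yel=cv2.inRange(hsv,(20,150,90),(35,255,255)); yel[:,:190]=0;yel[:,320:]=0;yel[:165]=0;yel[250:]=0
k=np.ones((3,3),np.uint8)
print('lid',rect(g,yel,0.2))
roi=np.zeros((400,640),bool);roi[195:228,220:282]=1
print('handle',rect(g,(hsv[...,2]<60)&roi,0.232))
o=outline_of('rack','top')[0]['region']; print('rack outl',o.sum())
print(hsv[200,356],hsv[190,430],hsv[260,430])
br=cv2.inRange(hsv,(3,110,30),(14,255,170)); br[:,:330]=0;br[:,480:]=0;br[:155]=0;br[255:]=0
br=cv2.morphologyEx(br,cv2.MORPH_CLOSE,np.ones((9,9),np.uint8))
print('board',rect(g,br,0.018))
big=cv2.resize(im[160:245,335:480],None,fx=5.4,fy=5.4,interpolation=cv2.INTER_CUBIC)
cv2.imwrite('pics/rackzoom.png',big[:,:,::-1])
E
```

```text
lid ((0.5929, 0.1954), (0.1124, 0.2714), 14.19)
handle ((0.5943, 0.1944), (0.0238, 0.1199), 13.99)
rack outl 6676
[ 13 163  89] [ 13 163 100] [ 19 111 156]
board ((0.6319, -0.2444), (0.198, 0.3183), 2.71)
```

View pics/rackzoom.png

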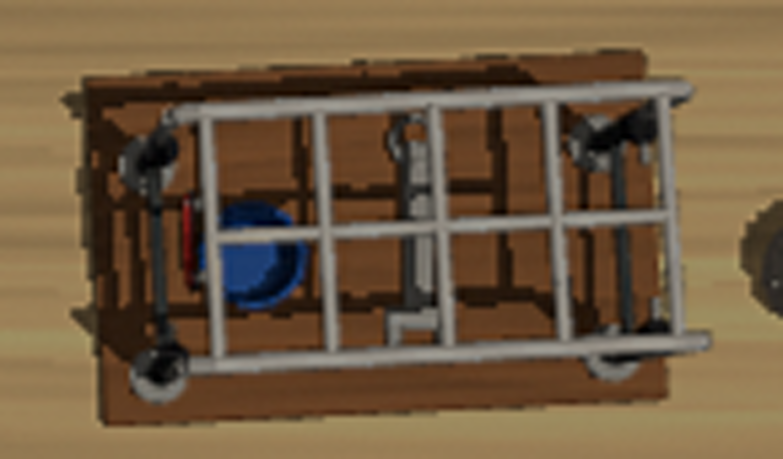

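```bash
cat >> h.py <<'E'
def plan(P,yaw_jaw=None,Rt=None):
    """offset/turn from measured pose to world TCP P with tool y along yaw_jaw, tool down"""
    o=r.get_obs(); R0=Ro.from_rotvec(o['orientation'])
    if Rt is None:
        c=[]
        for s in(1,-1):
            y=s*np.array([np.cos(yaw_jaw),np.sin(yaw_jaw),0]); z=np.array([0,0,-1.]); c.append(Ro.from_matrix(np.c_[np.cross(y,z),y,z]))
        Rt=min(c,key=lambda q:(R0.inv()*q).magnitude())
    print('off',(R0.inv().apply(np.array(P)-o['tcp_pos'])/.5).round(4),'turn',((R0.inv()*Rt).as_rotvec()/1.5).round(4),'rows',np.linalg.norm(np.array(P)-o['tcp_pos'])/.05,'pos',np.array(o['tcp_pos']).round(4))
E
python3 - <<'E'
from h import *
print(Ro.from_rotvec(r.get_obs()['orientation']).as_matrix().round(3))
plan([.594,.195,.36],.246)
# rail triangulation
R0=np.array([.557,-.248]);a=.0473;ex=np.array([np.cos(a),np.sin(a)]);ey=np.array([-ex[1],ex[0]])
G={n:grab(n) for n in('top','scene')}
for y in(-.09,-.065,-.035,.02,.035,.075,.09):
    obs={}
    for n,g in G.items():
        b=g['pixels'].astype(float); mn=b.min(2)
        rng=np.arange(-.012,.0121,.0005); val=[]
        p=R0+y*ey
        # scan along image-vertical
        c=px(g,[*p,.225]); vs=np.arange(c[1]-6,c[1]+6.01,.25)
        s=cv2.remap(mn.astype(np.float32),np.full((len(vs),1),c[0],np.float32),vs.astype(np.float32)[:,None],cv2.INTER_LINEAR)[:,0]
        wgt=np.clip(s-np.percentile(s,50),0,None); obs[n]=(c,(wgt*vs).sum()/wgt.sum()-c[1])
    J=np.array([[ (px(g,[*(R0+y*ey+ex*dx),.225+dz])-obs[n][0])[1]/1e-3 for dx,dz in((1e-3,0),(0,1e-3))] for n,g in G.items()])
    d=[obs[n][1] for n in G]
    print(y,'pix',np.round(d,2),'dx,dz mm',(np.linalg.solve(J,d)*1e3).round(1))
E
```

```text
[[-0.957  0.291  0.   ]
 [ 0.291  0.957  0.   ]
 [ 0.     0.    -1.   ]]
off [-1.0228 -0.6307 -0.2294] turn [ 0.    -0.     0.686] rows 12.232957781525778 pos [0.1968 0.6457 0.2453]
-0.09 pix [ 1.3  -0.36] dx,dz mm [-3.4 -1. ]
-0.065 pix [0.24 1.36] dx,dz mm [-0.4 -5.3]
-0.035 pix [ 0.06 -0.27] dx,dz mm [-0.2  0.9]
0.02 pix [-1.29  0.08] dx,dz mm [3.3 2.1]
0.035 pix [0.01 0.11] dx,dz mm [-0.  -0.4]
0.075 pix [0.03 0.35] dx,dz mm [-0.  -1.3]
0.09 pix [0.01 0.33] dx,dz mm [ 0.  -1.2]
```

Request:
{"op": "carry_out", "data": {
  "offset": [
    [-0.1,-0.06,-0.1],
    [-0.2,-0.12,-0.2],
    [-0.3,-0.18,-0.23],
    [-0.38,-0.24,-0.23],
    [-0.46,-0.29,-0.23],
    [-0.54,-0.34,-0.23],
    [-0.62,-0.39,-0.23],
    [-0.7,-0.44,-0.23]
  ],
  "turn": [
    [0,0,0.08],
    [0,0,0.17],
    [0,0,0.26],
    [0,0,0.35],
    [0,0,0.44],
    [0,0,0.53],
    [0,0,0.61],
    [0,0,0.686]
  ]
}}

```text
clock: 2.3
tcp_pos: [0.4389, 0.3657, 0.3601]
orientation: [-1.938, -2.472, -0.002]
contact_force: [0.5, 0.5, -0.5]
grip_width: 0.0852
```

Run:
```python
from h import *
plan([.594,.195,.36],.246)
print(r.get_obs()['joints'])
```

```text
off [-4.057e-01  2.197e-01 -1.000e-04] turn [ 0.0006 -0.0006 -0.0032] rows 4.613295393314114 pos [0.4389 0.3657 0.3601]
[-1.09336355  0.21786512  0.35083438  1.67932882 -0.07864445  1.25699629
 -0.48469232]
```

Request:
{"op": "carry_out", "data": {
  "offset": [
    [-0.1,0.05,0],
    [-0.18,0.1,0],
    [-0.26,0.14,0],
    [-0.34,0.18,0],
    [-0.406,0.22,0],
    [-0.406,0.22,0],
    [-0.406,0.22,0]
  ],
  "turn": [
    [0,0,0],
    [0,0,0],
    [0,0,0],
    [0,0,0],
    [0,0,0],
    [0,0,0],
    [0,0,0]
  ]
}}

```text
clock: 3.0
tcp_pos: [0.5943, 0.1965, 0.3592]
orientation: [-1.935, -2.475, 0.0]
contact_force: [-1.1, 0.1, 0.5]
grip_width: 0.0853
```

Run:
```python
from h import *
g=grab('wrist','wrist1.png')
for d in look_for('handle','wrist')[:2]: print(d['score'],w(g,d['xyz']))
m=outline_of('handle','wrist')
hsv=cv2.cvtColor(g['pixels'],cv2.COLOR_RGB2HSV)
c=px(g,[.594,.195,.232]); print('handle px',c)
for d in m[:1]: print(rect(g,d['region'],.232))
plan([.594,.195,.225],.246)
```

```text
0.73 [0.59110902 0.22760394 0.20185023]
0.62 [ 0.40332632 -0.02689344  0.02062706]
handle px [316.8107754  197.34696193]
((0.5979, 0.2096), (0.1203, 0.2387), 14.1)
off [-8.600e-03 -1.000e-04  2.686e-01] turn [-0.0003 -0.0006  0.0018] rows 2.6871004373745624 pos [0.5931 0.1991 0.3593]
```

View pics/wrist1.png

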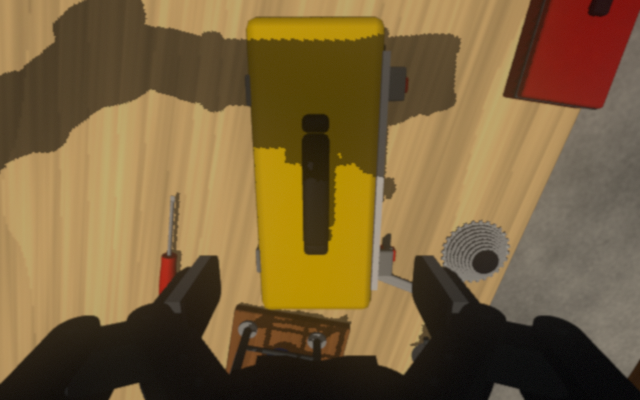

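Run:
```python
from h import *
g=grab('wrist')
v=cv2.cvtColor(g['pixels'],cv2.COLOR_RGB2HSV)[...,2]; s=g['pixels'][...,0].astype(int)
m=np.zeros((400,640),bool); m[105:265,285:350]=s[105:265,285:350]<62
print('rgb',g['pixels'][150,270],g['pixels'][200,315],g['pixels'][120,315])
print(rect(g,cv2.morphologyEx(m.astype(np.uint8),cv2.MORPH_CLOSE,np.ones((7,7))),.234), px(g,[.594,.195,.234]))
for i in range(3): grab('top'); print(np.array(r.get_obs()['tcp_pos']).round(4), np.array(r.get_obs()['contact_force']).round(2))
print(unproj(g,np.array([[316,114.],[316,254]]),.236), g['R'],-np.array(g['R']).T@g['t'])
plan([.594,.195,.225],.246)
```

```text
rgb [157 123   7] [53 42 24] [31 24 10]
((0.5907, 0.2035), (0.021, 0.114), 13.74) [317.50225404 201.48069727]
[0.5931 0.1989 0.3594] [ 0.89 -0.18  0.23]
[0.5933 0.1986 0.3595] [-0.26  0.38 -0.42]
[0.5934 0.1984 0.3595] [ 0.69  0.04 -0.5 ]
[[0.57592191 0.26161864 0.236     ]
 [0.60406915 0.15010243 0.236     ]] [[ 0.96958194  0.24476196  0.0015611 ]
 [ 0.23397762 -0.92869668  0.28770983]
 [ 0.0718702  -0.27859299 -0.95771636]] [0.5731728  0.27101489 0.48852569]
off [-0.0069 -0.0005  0.269 ] turn [ 0.     -0.0003  0.0012] rows 2.6911323032026155 pos [0.5934 0.1984 0.3595]
```

Request:
{"op": "carry_out", "data": {
  "offset": [
    [0,0,0.08],
    [0,0,0.16],
    [0,0,0.22],
    [0,0,0.25],
    [0,0,0.268],
    [0,0,0.268],
    [0,0,0.268]
  ],
  "turn": [
    [0,0,0],
    [0,0,0],
    [0,0,0],
    [0,0,0],
    [0,0,0],
    [0,0,0],
    [0,0,0]
  ]
}}

```text
clock: 4.05
tcp_pos: [0.5948, 0.1976, 0.2269]
orientation: [1.931, 2.476, 0.003]
contact_force: [-0.1, 0.4, -0.1]
grip_width: 0.0851
```

Request:
{"op": "carry_out", "data": {
  "offset": [
    [0,0,0],
    [0,0,0],
    [0,0,0],
    [0,0,0],
    [0,0,0],
    [0,0,0],
    [0,0,0],
    [0,0,0]
  ],
  "turn": [
    [0,0,0],
    [0,0,0],
    [0,0,0],
    [0,0,0],
    [0,0,0],
    [0,0,0],
    [0,0,0],
    [0,0,0]
  ],
  "hand": 1,
  "force": 80
}}

```text
clock: 4.85
tcp_pos: [0.5939, 0.1973, 0.2259]
orientation: [-1.932, -2.477, -0.0]
contact_force: [-3.0, -0.9, 6.0]
grip_width: 0.02
```

Run:
```python
from h import *
o=st(); g=grab('wrist','wrist2.png')
plan([*np.array(o['tcp_pos'])[:2],.365],.246)
```

```text
clock 4.85
joints [-0.7401  0.4377  0.4319  1.7224 -0.2092  1.027   0.0108]
qvel [ 0.0036 -0.0002 -0.0001 -0.0008  0.0015 -0.0015  0.0004]
tau [  0.2218 -48.6022   6.3668 -25.6286   0.0265  -0.8552  -0.0112]
tcp_pos [0.5939 0.1973 0.2259]
orientation [-1.932  -2.477  -0.0004]
contact_force [-2.9887 -0.8995  6.0389]
moment [-0.1386  0.6149  0.0059]
grip_width 0.019992193045828763
off [ 0.0001  0.0001 -0.2783] turn [-0.     -0.0002 -0.    ] rows 2.782534434641948 pos [0.5939 0.1973 0.2259]
```

View pics/wrist2.png

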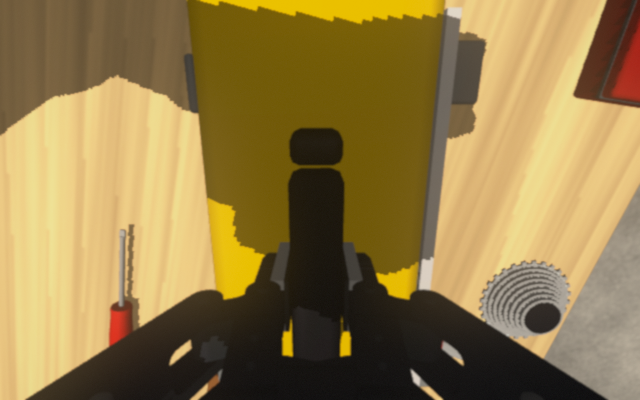

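Request:
{"op": "carry_out", "data": {
  "offset": [
    [0,0,-0.02],
    [0,0,-0.06],
    [0,0,-0.12],
    [0,0,-0.18],
    [0,0,-0.24],
    [0,0,-0.28],
    [0,0,-0.28],
    [0,0,-0.28]
  ],
  "turn": [
    [0,0,0],
    [0,0,0],
    [0,0,0],
    [0,0,0],
    [0,0,0],
    [0,0,0],
    [0,0,0],
    [0,0,0]
  ]
}}

```text
clock: 5.7
tcp_pos: [0.5932, 0.1971, 0.3639]
orientation: [-1.931, -2.476, 0.003]
contact_force: [-0.5, -0.6, -9.3]
grip_width: 0.0207
```

Run:
```python
from h import *
o=st()
g=grab('scene'); 
print('handle',[(d['score'],w(g,d['xyz']).round(3)) for d in look_for('handle','scene')[:1]])
plan([.445,.10,.37],.246)
plan([.445,-.24,.37],.0473)
```

```text
clock 5.7
joints [-0.7707  0.3292  0.4683  1.551  -0.1518  1.2999 -0.0371]
qvel [ 0.0002  0.0176 -0.0095  0.0284  0.0002  0.0016  0.0012]
tau [  0.1368 -54.1819   6.3798 -35.0033   0.0304  -0.1344  -0.0083]
tcp_pos [0.5932 0.1971 0.3639]
orientation [-1.9315 -2.4763  0.0031]
contact_force [-0.5364 -0.6345 -9.3445]
moment [0.0017 0.1063 0.0337]
grip_width 0.02073959955667072
handle [(0.84, array([0.644, 0.206, 0.302]))]
off [-0.1164 -0.3339 -0.0127] turn [-0.0029  0.0005  0.0001] rows 3.5382070390146447 pos [0.5927 0.1971 0.3629]
off [-0.7759 -0.4995 -0.0115] turn [-0.0028  0.0008  0.1325] rows 9.228889935378636 pos [0.5927 0.1971 0.3629]
```

Request:
{"op": "carry_out", "data": {
  "offset": [
    [-0.03,-0.06,-0.01],
    [-0.08,-0.15,-0.01],
    [-0.13,-0.24,-0.01],
    [-0.19,-0.33,-0.01],
    [-0.26,-0.37,-0.01],
    [-0.34,-0.4,-0.01],
    [-0.42,-0.42,-0.01],
    [-0.48,-0.44,-0.01]
  ],
  "turn": [
    [0,0,0],
    [0,0,0.01],
    [0,0,0.03],
    [0,0,0.05],
    [0,0,0.07],
    [0,0,0.09],
    [0,0,0.11],
    [0,0,0.13]
  ]
}}

```text
clock: 6.6
tcp_pos: [0.4376, -0.0921, 0.3694]
orientation: [-2.168, -2.273, 0.002]
contact_force: [0.8, 1.0, -7.5]
grip_width: 0.0203
```

Run:
```python
from h import *
print(r.get_obs()['joints'])
plan([.445,-.25,.37],.0473)
```

```text
[-0.62955385 -0.06472266  0.6768798   1.93138957  0.04294318  1.26216101
  0.08066907]
off [-3.162e-01 -2.000e-04 -1.200e-03] turn [-0.0008  0.0002  0.0001] rows 3.1620860553662733 pos [ 0.4376 -0.0921  0.3694]
```

Request:
{"op": "carry_out", "data": {
  "offset": [
    [-0.08,0,0],
    [-0.16,0,0],
    [-0.23,0,0],
    [-0.28,0,0],
    [-0.305,0,0],
    [-0.316,0,0],
    [-0.316,0,0],
    [-0.316,0,0]
  ],
  "turn": [
    [0,0,0],
    [0,0,0],
    [0,0,0],
    [0,0,0],
    [0,0,0],
    [0,0,0],
    [0,0,0],
    [0,0,0]
  ]
}}

```text
clock: 7.4
tcp_pos: [0.4469, -0.2457, 0.3698]
orientation: [-2.162, -2.277, 0.0]
contact_force: [0.3, 0.3, -8.1]
grip_width: 0.0208
```

Run:
```python
from h import *
o=st()
a=grab('scene')['pixels'];b=grab('top')['pixels']
A=cv2.resize(a[110:260,150:320],None,fx=3.5,fy=3.5,interpolation=cv2.INTER_CUBIC);B=cv2.resize(b[150:270,335:485],None,fx=3.5,fy=3.5,interpolation=cv2.INTER_CUBIC)
C=np.zeros((A.shape[0],A.shape[1],3),np.uint8)
cv2.imwrite('pics/s3.png',A[:,:,::-1]);cv2.imwrite('pics/t3.png',B[:,:,::-1])
plan([.491,-.25,.33],.0473)
```

```text
clock 7.4
joints [-0.4228  0.1091  0.8946  1.8166 -0.0898  1.2592  0.5487]
qvel [-0.0092 -0.0071 -0.0055 -0.0051  0.0022 -0.0016  0.0011]
tau [  0.7211 -25.7822   3.6249 -33.2899   0.0861  -0.0638   0.0166]
tcp_pos [ 0.4469 -0.2457  0.3698]
orientation [-2.1618 -2.2774  0.0001]
contact_force [ 0.3285  0.2573 -8.1167]
moment [-0.0027  0.0791  0.0303]
grip_width 0.02083438753542285
off [-0.0135  0.0871  0.0802] turn [-0.0002 -0.0006  0.0037] rows 1.1910809842205594 pos [ 0.4472 -0.2456  0.3701]
```

View pics/s3.png

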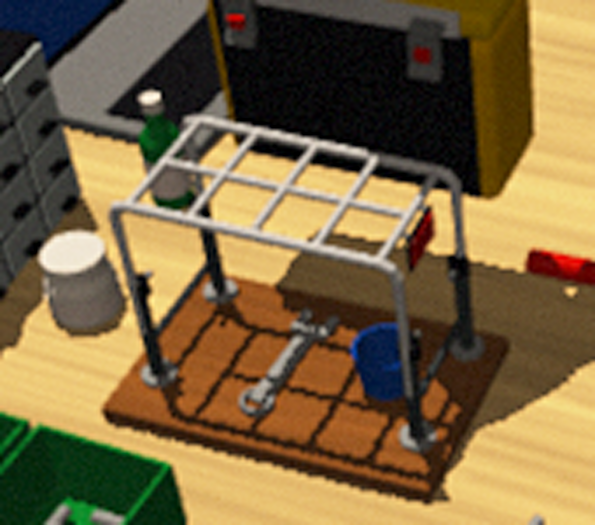

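Request:
{"op": "carry_out", "data": {
  "offset": [
    [-0.003,0,0.04],
    [-0.006,0.02,0.075],
    [-0.006,0.05,0.075],
    [-0.006,0.07,0.075],
    [-0.006,0.076,0.075],
    [-0.006,0.078,0.075],
    [-0.006,0.078,0.075]
  ],
  "turn": [
    [0,0,0.002],
    [0,0,0.003],
    [0,0,0.003],
    [0,0,0.003],
    [0,0,0.003],
    [0,0,0.003],
    [0,0,0.003]
  ]
}}

```text
clock: 8.2
tcp_pos: [0.4858, -0.248, 0.3331]
orientation: [-2.169, -2.272, -0.0]
contact_force: [-0.4, 0.3, -7.3]
grip_width: 0.0207
```

Request:
{"op": "carry_out", "data": {
  "offset": [
    [0,0.003,0],
    [0,0.006,0],
    [0,0.008,0],
    [0,0.008,0]
  ],
  "turn": [
    [0,0,0],
    [0,0,0],
    [0,0,0],
    [0,0,0]
  ]
}}

```text
clock: 8.6
tcp_pos: [0.4903, -0.2476, 0.3329]
orientation: [2.169, 2.273, 0.0]
contact_force: [-0.4, 0.6, -7.5]
grip_width: 0.0204
```

Request:
{"op": "carry_out", "data": {
  "offset": [
    [0,0.002,0],
    [0,0.004,0],
    [0,0.004,0]
  ],
  "turn": [
    [0,0,0],
    [0,0,0],
    [0,0,0]
  ]
}}

```text
clock: 8.9
tcp_pos: [0.4914, -0.2477, 0.3326]
orientation: [-2.169, -2.271, 0.002]
contact_force: [-2.6, -1.0, -7.0]
grip_width: 0.0202
```

Run:
```python
from h import *
st()
```

```text
clock 8.9
joints [-0.3619  0.2539  0.878   1.7865 -0.2082  1.2     0.6228]
qvel [ 0.0009 -0.0031 -0.0002  0.0011 -0.0006 -0.0028 -0.0004]
tau [ -0.6733 -35.1245   6.456  -33.1542  -0.635   -0.9633  -0.0537]
tcp_pos [ 0.4914 -0.2477  0.3326]
orientation [-2.1687 -2.271   0.0016]
contact_force [-2.6336 -1.0296 -7.0282]
moment [-0.0058  0.9514  0.047 ]
grip_width 0.020241620228785326
```

Request:
{"op": "carry_out", "data": {
  "offset": [
    [0,-0.003,0],
    [0,-0.003,0.015],
    [0,-0.003,0.03],
    [0,-0.003,0.04],
    [0,-0.003,0.046],
    [0,-0.003,0.048],
    [0,-0.003,0.048]
  ],
  "turn": [
    [0,0,0],
    [0,0,0],
    [0,0,0],
    [0,0,0],
    [0,0,0],
    [0,0,0],
    [0,0,0]
  ]
}}

```text
clock: 9.6
tcp_pos: [0.4907, -0.2476, 0.3088]
orientation: [-2.169, -2.273, 0.0]
contact_force: [-0.9, 0.4, -6.5]
grip_width: 0.0204
```

Request:
{"op": "carry_out", "data": {
  "offset": [
    [0,0,0.003],
    [0,0,0.006],
    [0,0,0.009],
    [0,0,0.01],
    [0,0,0.01]
  ],
  "turn": [
    [0,0,0],
    [0,0,0],
    [0,0,0],
    [0,0,0],
    [0,0,0]
  ]
}}

```text
clock: 10.1
tcp_pos: [0.4907, -0.2476, 0.3038]
orientation: [-2.169, -2.272, -0.0]
contact_force: [-0.5, -0.1, -7.9]
grip_width: 0.0205
```

Request:
{"op": "carry_out", "data": {
  "offset": [
    [0,0,0.003],
    [0,0,0.005],
    [0,0,0.008],
    [0,0,0.008],
    [0,0,0.008]
  ],
  "turn": [
    [0,0,0],
    [0,0,0],
    [0,0,0],
    [0,0,0],
    [0,0,0]
  ]
}}

```text
clock: 10.6
tcp_pos: [0.4907, -0.2476, 0.2999]
orientation: [-2.169, -2.273, 0.0]
contact_force: [-1.1, -0.2, -7.9]
grip_width: 0.0205
```

Run:
```python
from h import *
st()
```

```text
clock 10.6
joints [-0.3429  0.2847  0.8643  1.8333 -0.2383  1.1317  0.6504]
qvel [-0.0017 -0.0008  0.0026 -0.0016  0.0011  0.0018  0.0014]
tau [ -0.028  -36.7773   7.7479 -30.9334  -0.0878  -0.1184  -0.0246]
tcp_pos [ 0.4907 -0.2476  0.2999]
orientation [-2.1691 -2.2725  0.    ]
contact_force [-1.1158 -0.1759 -7.8714]
moment [-0.0095  0.1566 -0.0029]
grip_width 0.020538270212232264
```

Request:
{"op": "carry_out", "data": {
  "offset": [
    [0,0,0.003],
    [0,0,0.006],
    [0,0,0.006],
    [0,0,0.006]
  ],
  "turn": [
    [0,0,0],
    [0,0,0],
    [0,0,0],
    [0,0,0]
  ]
}}

```text
clock: 11.0
tcp_pos: [0.4906, -0.2476, 0.2968]
orientation: [-2.169, -2.272, 0.0]
contact_force: [-0.3, 0.3, -7.3]
grip_width: 0.0205
```

Request:
{"op": "carry_out", "data": {
  "offset": [
    [0,0,0.003],
    [0,0,0.006],
    [0,0,0.006],
    [0,0,0.006]
  ],
  "turn": [
    [0,0,0],
    [0,0,0],
    [0,0,0],
    [0,0,0]
  ]
}}

```text
clock: 11.4
tcp_pos: [0.4906, -0.2476, 0.2938]
orientation: [-2.169, -2.272, 0.0]
contact_force: [0.7, 0.4, -6.8]
grip_width: 0.0204
```

Run:
```python
from h import *
o=r.get_obs();print(o['contact_force'],o['moment'])
```

```text
[ 0.70996573  0.35243839 -6.79567536] [-0.06047092  0.07789343 -0.01934586]
```

Request:
{"op": "carry_out", "data": {
  "offset": [
    [0,0,0.003],
    [0,0,0.003],
    [0,0,0.003]
  ],
  "turn": [
    [0,0,0],
    [0,0,0],
    [0,0,0]
  ]
}}

```text
clock: 11.7
tcp_pos: [0.4907, -0.2476, 0.2924]
orientation: [-2.169, -2.273, -0.0]
contact_force: [-0.2, 0.7, -8.1]
grip_width: 0.0204
```

Run:
```python
from h import *
o=r.get_obs();print(o['contact_force'],o['moment'])
```

```text
[-0.16527903  0.70553682 -8.11009757] [ 0.03462911  0.08286923 -0.01130113]
```

Request:
{"op": "carry_out", "data": {
  "offset": [
    [0,0,0.003],
    [0,0,0.003],
    [0,0,0.003]
  ],
  "turn": [
    [0,0,0],
    [0,0,0],
    [0,0,0]
  ]
}}

```text
clock: 12.0
tcp_pos: [0.4906, -0.2476, 0.2908]
orientation: [-2.169, -2.272, 0.0]
contact_force: [-0.8, 0.3, -6.7]
grip_width: 0.0201
```

Run:
```python
from h import *
o=r.get_obs();print(o['contact_force'],o['moment'])
```

```text
[-0.75071522  0.2803638  -6.7392973 ] [-0.02387722  0.1421893   0.0672147 ]
```

Request:
{"op": "carry_out", "data": {
  "offset": [
    [0,0,0.004],
    [0,0,0.004],
    [0,0,0.004]
  ],
  "turn": [
    [0,0,0],
    [0,0,0],
    [0,0,0]
  ]
}}

```text
clock: 12.3
tcp_pos: [0.4906, -0.2477, 0.2888]
orientation: [2.169, 2.272, -0.0]
contact_force: [-0.4, -0.2, -8.2]
grip_width: 0.0206
```

Run:
```python
from h import *
o=r.get_obs();print(o['contact_force'],o['moment'])
```

```text
[-0.38395164 -0.16060206 -8.20302772] [-0.03300172  0.21309073  0.06887625]
```

Request:
{"op": "carry_out", "data": {
  "offset": [
    [0,0,0.004],
    [0,0,0.004],
    [0,0,0.004]
  ],
  "turn": [
    [0,0,0],
    [0,0,0],
    [0,0,0]
  ]
}}

```text
clock: 12.6
tcp_pos: [0.4905, -0.2478, 0.2872]
orientation: [-2.169, -2.272, -0.0]
contact_force: [-3.7, 0.5, -1.2]
grip_width: 0.0206
```

Run:
```python
from h import *
o=r.get_obs();print(o['contact_force'],o['moment'])
```

```text
[-3.73962274  0.53460632 -1.22214623] [0.00649354 0.68201233 0.0933988 ]
```

Request:
{"op": "carry_out", "data": {
  "offset": [
    [0,0,0.002],
    [0,0,0.004],
    [0,0,0.004]
  ],
  "turn": [
    [0,0,0],
    [0,0,0],
    [0,0,0]
  ]
}}

```text
clock: 12.9
tcp_pos: [0.4904, -0.2484, 0.2858]
orientation: [2.17, 2.271, 0.0]
contact_force: [-6.0, 1.0, 3.2]
grip_width: 0.0203
```

Run:
```python
from h import *
o=r.get_obs();print(o['contact_force'],o['moment'])
```

```text
[-6.04300433  1.03291043  3.23191242] [0.08894168 1.04318547 0.17639731]
```

Request:
{"op": "carry_out", "data": {
  "offset": [
    [0,0,0.002],
    [0,0,0.004],
    [0,0,0.004]
  ],
  "turn": [
    [0,0,0],
    [0,0,0],
    [0,0,0]
  ]
}}

```text
clock: 13.2
tcp_pos: [0.4903, -0.2488, 0.2841]
orientation: [2.17, 2.271, 0.0]
contact_force: [-7.3, 0.7, 5.9]
grip_width: 0.0206
```

Run:
```python
from h import *
o=r.get_obs();print(o['contact_force'],o['moment'])
```

```text
[-7.30556136  0.72238874  5.85091506] [0.15761596 1.28747366 0.15741769]
```

Request:
{"op": "carry_out", "data": {
  "offset": [
    [0,0,0.002],
    [0,0,0.004],
    [0,0,0.004]
  ],
  "turn": [
    [0,0,0],
    [0,0,0],
    [0,0,0]
  ]
}}

```text
clock: 13.5
tcp_pos: [0.4903, -0.249, 0.2823]
orientation: [2.17, 2.27, 0.0]
contact_force: [-8.0, 0.6, 7.6]
grip_width: 0.0205
```

Run:
```python
from h import *
o=r.get_obs();print(o['contact_force'],o['moment'])
```

```text
[-8.01393456  0.59983577  7.63225274] [0.11806266 1.29297888 0.16514243]
```

Request:
{"op": "carry_out", "data": {
  "offset": [
    [0,0,0.002],
    [0,0,0.004],
    [0,0,0.004]
  ],
  "turn": [
    [0,0,0],
    [0,0,0],
    [0,0,0]
  ]
}}

```text
clock: 13.8
tcp_pos: [0.4902, -0.2492, 0.2804]
orientation: [2.17, 2.27, 0.0]
contact_force: [-8.9, -0.0, 9.0]
grip_width: 0.0207
```

Run:
```python
from h import *
o=r.get_obs();print(o['contact_force'],o['moment'])
```

```text
[-8.90282178 -0.04947026  8.96166526] [0.14340132 1.34726762 0.12740329]
```

Request:
{"op": "carry_out", "data": {
  "offset": [
    [0,0,0.002],
    [0,0,0.004],
    [0,0,0.006],
    [0,0,0.006]
  ],
  "turn": [
    [0,0,0],
    [0,0,0],
    [0,0,0],
    [0,0,0]
  ]
}}

```text
clock: 14.2
tcp_pos: [0.4903, -0.2494, 0.2771]
orientation: [2.17, 2.269, -0.0]
contact_force: [-7.1, -1.9, 4.7]
grip_width: 0.0204
```

Request:
{"op": "carry_out", "data": {
  "offset": [
    [0,0,0.002],
    [0,0,0.004],
    [0,0,0.006],
    [0,0,0.006]
  ],
  "turn": [
    [0,0,0],
    [0,0,0],
    [0,0,0],
    [0,0,0]
  ]
}}

```text
clock: 14.6
tcp_pos: [0.4905, -0.2486, 0.273]
orientation: [2.169, 2.271, -0.001]
contact_force: [-2.6, -4.5, -3.3]
grip_width: 0.0205
```

Run:
```python
from h import *
o=r.get_obs();print(o['contact_force'],o['moment'])
```

```text
[-2.5547507  -4.49318777 -3.31431088] [-0.61776061  0.48173806  0.0921803 ]
```

Request:
{"op": "carry_out", "data": {
  "offset": [
    [0,0,0.002],
    [0,0,0.004],
    [0,0,0.004]
  ],
  "turn": [
    [0,0,0],
    [0,0,0],
    [0,0,0]
  ]
}}

```text
clock: 14.9
tcp_pos: [0.4906, -0.2465, 0.2698]
orientation: [-2.167, -2.272, 0.001]
contact_force: [0.7, -0.3, -11.7]
grip_width: 0.0202
```

Run:
```python
from h import *
o=r.get_obs();print(o['contact_force'],o['moment'])
```

```text
[  0.67980359  -0.25529211 -11.66152946] [-0.3849109   0.21676265  0.04223873]
```

Request:
{"op": "carry_out", "data": {
  "offset": [
    [0,0,0.002],
    [0,0,0.004],
    [0,0,0.004]
  ],
  "turn": [
    [0,0,0],
    [0,0,0],
    [0,0,0]
  ]
}}

```text
clock: 15.2
tcp_pos: [0.4906, -0.2472, 0.2687]
orientation: [-2.168, -2.272, -0.0]
contact_force: [-0.3, 1.0, -8.9]
grip_width: 0.0206
```

Run:
```python
from h import *
o=r.get_obs();print(o['contact_force'],o['moment'])
```

```text
[-0.32031008  1.00345379 -8.85132674] [-0.06100704  0.27712479  0.03849686]
```

Request:
{"op": "carry_out", "data": {
  "offset": [
    [0,0,0.002],
    [0,0,0.003],
    [0,0,0.003]
  ],
  "turn": [
    [0,0,0],
    [0,0,0],
    [0,0,0]
  ]
}}

```text
clock: 15.5
tcp_pos: [0.4905, -0.2477, 0.2676]
orientation: [-2.169, -2.272, -0.0]
contact_force: [-3.5, 0.9, -3.7]
grip_width: 0.0203
```

Run:
```python
from h import *
o=r.get_obs();print(o['contact_force'],o['moment'])
```

```text
[-3.52187418  0.91675616 -3.71845738] [0.17653731 0.6726931  0.01191418]
```

Request:
{"op": "carry_out", "data": {
  "offset": [
    [0,0,0.002],
    [0,0,0.003],
    [0,0,0.003]
  ],
  "turn": [
    [0,0,0],
    [0,0,0],
    [0,0,0]
  ]
}}

```text
clock: 15.8
tcp_pos: [0.4904, -0.2478, 0.2667]
orientation: [-2.169, -2.272, -0.001]
contact_force: [-7.1, 4.0, 2.6]
grip_width: 0.0206
```

Run:
```python
from h import *
o=r.get_obs();print(o['contact_force'],o['moment'])
```

```text
[-7.11589768  4.03896562  2.64606808] [0.43097879 1.23058646 0.09702748]
```

Request:
{"op": "carry_out", "data": {
  "offset": [
    [0,0,0.002],
    [0,0,0.003],
    [0,0,0.003],
    [0,0,0.003]
  ],
  "turn": [
    [0,0,0],
    [0,0,0],
    [0,0,0],
    [0,0,0]
  ]
}}

```text
clock: 16.2
tcp_pos: [0.4901, -0.2478, 0.2662]
orientation: [-2.169, -2.271, -0.002]
contact_force: [-13.0, 6.5, 12.5]
grip_width: 0.0204
```

Run:
```python
from h import *
o=st()
A=grab('scene')['pixels'][80:250,150:330]
cv2.imwrite('pics/s4.png',cv2.resize(A,None,fx=3.5,fy=3.5,interpolation=cv2.INTER_CUBIC)[:,:,::-1])
```

```text
clock 16.2
joints [-0.3171  0.323   0.8453  1.8749 -0.2769  1.0655  0.6845]
qvel [-0.0004  0.0009 -0.0003  0.0005 -0.0003  0.0003  0.0004]
tau [  0.2495 -30.4579   6.6599 -28.0076  -0.5159  -3.3537  -0.1055]
tcp_pos [ 0.4901 -0.2478  0.2662]
orientation [-2.1691 -2.271  -0.0024]
contact_force [-13.0073   6.5089  12.4685]
moment [0.9341 1.7495 0.1429]
grip_width 0.020420832121218407
```

View pics/s4.png

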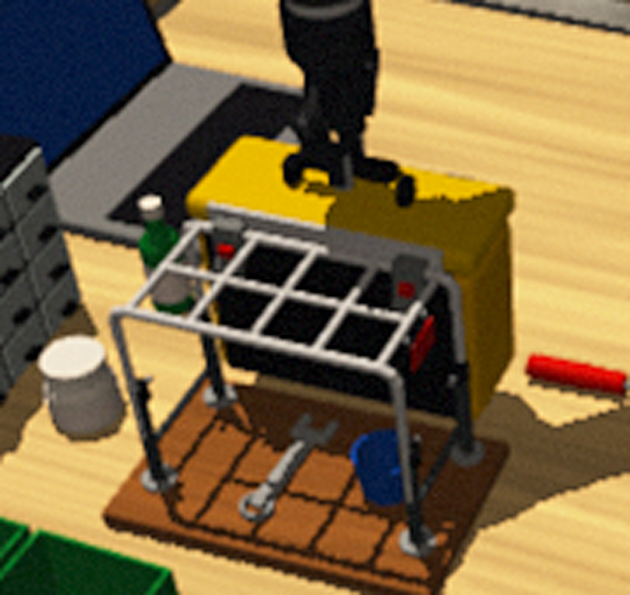

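Request:
{"op": "carry_out", "data": {
  "offset": [
    [0,0,0],
    [0,0,0],
    [0,0,0],
    [0,0,0]
  ],
  "turn": [
    [0,-0.003,0],
    [0,-0.007,0],
    [0,-0.007,0],
    [0,-0.007,0]
  ]
}}

```text
clock: 16.65
tcp_pos: [0.4902, -0.2478, 0.2662]
orientation: [2.166, 2.267, -0.009]
contact_force: [-11.3, 5.6, 11.0]
grip_width: 0.0204
```

Run:
```python
from h import *
o=st()
```

```text
clock 16.65
joints [-0.3271  0.3203  0.8494  1.8786 -0.2666  1.0578  0.6741]
qvel [-0.0001 -0.0003 -0.0002 -0.0016  0.0007  0.0014 -0.0002]
tau [ -0.0236 -30.23     6.5164 -27.9858  -0.3625  -3.3903  -0.1305]
tcp_pos [ 0.4902 -0.2478  0.2662]
orientation [ 2.1656  2.2669 -0.0087]
contact_force [-11.3171   5.6293  10.9585]
moment [1.0715 1.6862 0.1293]
grip_width 0.020422542410142755
```

Request:
{"op": "carry_out", "data": {
  "offset": [
    [0,0,-0.003],
    [0,0,-0.006],
    [0,0,-0.008],
    [0,0,-0.008]
  ],
  "turn": [
    [0,0,0],
    [0,0,0],
    [0,0,0],
    [0,0,0]
  ]
}}

```text
clock: 17.05
tcp_pos: [0.4907, -0.2477, 0.2683]
orientation: [2.164, 2.267, -0.012]
contact_force: [-1.3, 0.2, -7.2]
grip_width: 0.0204
```

Run:
```python
from h import *
o=r.get_obs();print(o['contact_force'],o['moment'])
```

```text
[-1.278643    0.21013509 -7.19817743] [-0.01235352  0.44164066  0.01462603]
```

Request:
{"op": "carry_out", "data": {
  "offset": [
    [0,0,-0.002],
    [0,0,-0.003],
    [0,0,-0.003]
  ],
  "turn": [
    [0,0,0],
    [0,0,0],
    [0,0,0]
  ]
}}

```text
clock: 17.35
tcp_pos: [0.4907, -0.2475, 0.2697]
orientation: [2.164, 2.267, -0.012]
contact_force: [0.5, -0.6, -10.0]
grip_width: 0.0202
```

Run:
```python
from h import *
o=r.get_obs();print(o['contact_force'],o['moment'])
```

```text
[ 0.53281305 -0.5847841  -9.96216772] [-0.10200665  0.21098292  0.00946772]
```

Crowns free near 0.268, latches starting to bite at 0.2697. Pull a bit more.

Request:
{"op": "carry_out", "data": {
  "offset": [
    [0,0,-0.002],
    [0,0,-0.003],
    [0,0,-0.003]
  ],
  "turn": [
    [0,0,0],
    [0,0,0],
    [0,0,0]
  ]
}}

```text
clock: 17.65
tcp_pos: [0.4904, -0.2471, 0.2705]
orientation: [2.164, 2.268, -0.013]
contact_force: [3.8, -1.8, -21.5]
grip_width: 0.0208
```

Run:
```python
from h import *
o=r.get_obs();print(o['contact_force'],o['moment'])
```

```text
[  3.79516489  -1.77458101 -21.54949093] [-0.35013272 -0.16157633 -0.12546136]
```

Request:
{"op": "carry_out", "data": {
  "offset": [
    [0,0,-0.002],
    [0,0,-0.002],
    [0,0,-0.002]
  ],
  "turn": [
    [0,0,0],
    [0,0,0],
    [0,0,0]
  ]
}}

```text
clock: 17.95
tcp_pos: [0.4904, -0.247, 0.271]
orientation: [2.164, 2.268, -0.013]
contact_force: [6.2, -2.8, -26.2]
grip_width: 0.0206
```

Run:
```python
from h import *
o=r.get_obs();print(o['contact_force'],o['moment'])
```

```text
[  6.23981613  -2.78192381 -26.16715052] [-0.61601865 -0.42011977 -0.13423886]
```

Request:
{"op": "carry_out", "data": {
  "offset": [
    [0,0,0.003],
    [0,0,0.007],
    [0,0,0.01],
    [0,0,0.013],
    [0,0,0.013]
  ],
  "turn": [
    [0,0,0],
    [0,0,0],
    [0,0,0],
    [0,0,0],
    [0,0,0]
  ]
}}

```text
clock: 18.45
tcp_pos: [0.4905, -0.2483, 0.267]
orientation: [2.165, 2.266, -0.01]
contact_force: [-5.0, 1.8, -1.3]
grip_width: 0.0205
```

Run:
```python
from h import *
o=r.get_obs();print(o['contact_force'],o['moment'])
```

```text
[-5.03079088  1.77127443 -1.28082659] [0.22138664 1.02519776 0.120427  ]
```

Request:
{"op": "carry_out", "data": {
  "offset": [
    [0,0,0],
    [0,0,0],
    [0,0,0],
    [0,0,0],
    [0,0,0],
    [0,0,0]
  ],
  "turn": [
    [0,0,0],
    [0,0,0],
    [0,0,0],
    [0,0,0],
    [0,0,0],
    [0,0,0]
  ],
  "hand": 0.4
}}

```text
clock: 19.05
tcp_pos: [0.4908, -0.2477, 0.266]
orientation: [2.164, 2.267, -0.011]
contact_force: [-0.1, -0.4, -0.5]
grip_width: 0.0514
```

Request:
{"op": "carry_out", "data": {
  "offset": [
    [0,0,-0.03],
    [0,0,-0.07],
    [0,0,-0.13],
    [0,0,-0.2],
    [0,0,-0.26],
    [0,0,-0.3],
    [0,0,-0.3],
    [0,0,-0.3]
  ],
  "turn": [
    [0,0,0],
    [0,0,0],
    [0,0,0],
    [0,0,0],
    [0,0,0],
    [0,0,0],
    [0,0,0],
    [0,0,0]
  ]
}}

```text
clock: 19.85
tcp_pos: [0.4905, -0.2462, 0.4165]
orientation: [2.164, 2.266, -0.01]
contact_force: [0.4, 0.3, 0.1]
grip_width: 0.051
```

Run:
```python
from h import *
o=r.get_obs();print(o['contact_force'],o['moment'],o['tcp_pos'])
A=grab('scene')['pixels'][80:250,150:330]
cv2.imwrite('pics/s5.png',cv2.resize(A,None,fx=3.5,fy=3.5,interpolation=cv2.INTER_CUBIC)[:,:,::-1])
```

```text
[0.39338227 0.3223361  0.08661199] [0.03165178 0.01200695 0.0282557 ] [ 0.49052229 -0.24621125  0.41652373]
```

View pics/s5.png

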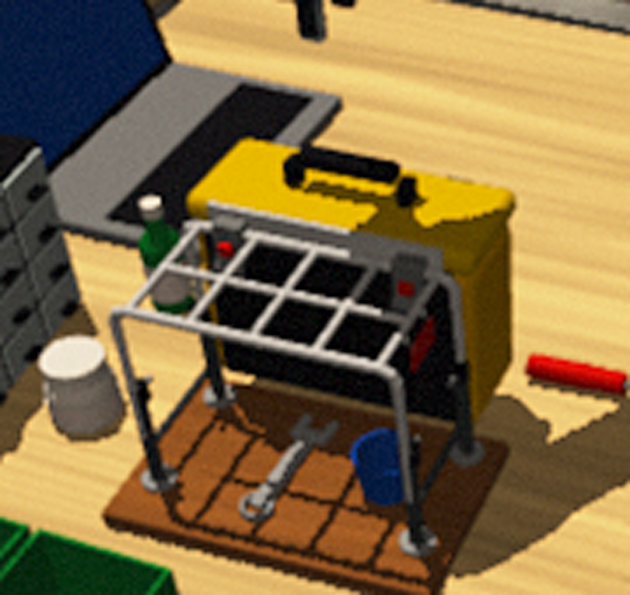

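The pannier hangs upright on both hooks and the gripper is clear of it, so I'm handing in.

```bash
python3 -c "
from h import *
print(r.hand_in(), r.get_obs()['clock'])"
```

```text
the job is handed in; nothing more can be done
the job is handed in; nothing more can be done
```

I hung the yellow pannier on the near rail by both hooks, checked that the latches held, and let it go. I handed the job in at about 20 s of the 61 s allowed; no verdict was reported.

- **Pressing home:** I found the rail by touching it with the back plate, then by the first latch contact. The latches went in one after the other, the right one apparently first. I pressed the crowns down with about 20 N in total, then rolled the tool slightly to balance the two hooks.
- **Pull test:** I pulled up to about 18 N beyond the pannier's weight and both latches held, roughly 8 N and 10 N by the moments.
- **After letting go:** The last picture shows the pannier upright on both hooks with the gripper clear. The rail-side things in that picture look unmoved; the wrench and pedal are outside it. The wrist force read about zero.

**Disagreements and doubts:**
- The wrist and top cameras disagreed by about 9 mm on the handle's position along its length, which made no difference to the grip.
- The left/right force split is inferred from the wrist moments, and the point they refer to is uncertain. Either reading puts a clear load on both hooks and both latches.

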